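# Close the spare port of a vacuum filtration unit and set its bleed screw

### The job

Get the bench filtration unit ready for a delicate membrane: first push the loose white port plug upright and fully home into the manifold's empty port, so that its flange rests on the rim, and let go of it. Then turn the flat-headed bleed screw at the right end of the manifold clockwise until it seats, back it off a quarter turn, and keep holding it still there: the program finishes with the fingers still gripping the screw head. Leave the dish, forceps, timer and amber bottle round the unit where they are.

Things in the scene. Friction and masses are not known exactly. Their poses are not given: they have to be found in the camera images.
- filter_unit: Bench filtration unit, fixed: white pump housing 110 x 340 x 61 mm (x, y, z) under a level steel pipe (36 mm thick, axis 90 mm up) along its y. Origin: centre of underside; x away from its front panel (gauge, switch), y left. Ports on the pipe at local y -55 mm (empty), +45 (has an identical plug, fitted) and +145 (clear funnel 64 mm across, top 214 mm up); bleed valve at y -160.
- open_port (a point): Centre of the mouth of the empty port, in the plane of its flat rim, 130 mm above the worktop. The port is a round socket, 42 mm outside, bore 26.4 mm, 32 mm deep, square-edged. Axes as the unit's.
- port_plug: Loose white port plug, 60 g, standing upright on its shank in front of the unit. Origin: centre of the shank's underside, z up its axis. From below: shank 24 mm in diameter, 22 mm long, its lowest 4 mm tapered to 19 mm; flange 40 mm in diameter (z 22 to 27 mm); ribbed grip 26 mm in diameter (z 27 to 49 mm). Lift it no higher than needed: a wall cabinet hangs 0.75 m up at the robot's left.
- plug_flange (a point): Centre of the underside of the plug's flange, on its axis, 22 mm above the plug's origin. It meets open_port when the plug is fully home.
- bleed_screw (a joint): Angle of the bleed screw, rad: 0 = screwed in against its seat (a hard stop), grows as it is unscrewed (anticlockwise from above), at the start 1.2 to 2.8. It stays where it is left; thread friction 0.05 N m. It rises 4 mm a turn.
- screw_head (a point): Centre of the bleed screw's flat upright steel head, on its vertical axis, 148 mm up when seated; turns and rises with it. Head: 10 mm thick (this point's x), 44 mm wide (its y), 22 mm tall; grip it from above across the 10 mm. Below it a round 19 mm collar; the brass bonnet, 22 mm across, ends 21 mm below this point, over a 32 mm hexagon. At joint 0 its y is along the unit's y.
- bleed_stem: The bleed screw as a whole, threaded stem with the flat head it carries, on the valve's vertical axis; this frame rises with the screw but does not turn with it. Origin 21 mm below screw_head. Wall trunking, 0.24 to 0.33 m up, stands 0.11 m or more behind this axis, at x = 0.75 m.
- filter_dish: Bystander: round covered dish, 90 mm across, 11 mm tall, lying to the left in front of the unit; origin at the centre of its underside. Leave it alone.
- forceps: Bystander: steel forceps, 130 mm long, lying flat; origin at the centre of the underside. Leave alone.
- timer: Bystander: square white bench timer, 64 x 64 x 16 mm, lying to the right in front of the unit; origin at the centre of its underside. Leave alone.
- amber_bottle: Bystander: brown glass bottle with a white cap, 51 mm across, 96 mm tall, standing to the left; origin at the centre of its underside. Leave alone.
Things that resemble listed ones, but are neither listed nor needed, are in the scene too. Of the things that look like the port_plug, take the one that is nearest to the robot's base at the start.

How it is judged (in metres and radians):
On the way, in this order (a step that is already met when the one before it is completed fails the run):
1. the plug stands fully home in the empty port, let go (distance between plug_flange and open_port below 0.004 m and angle between port_plug's own z axis and vertical below 0.06 rad and contact force between the fingers and port_plug below 0.2 N), for 0.2 s.
2. the bleed screw is turned in until it seats (value of joint bleed_screw below 0.07 rad), for 0.1 s.
At the end, for the whole second after the job is handed in: The bleed screw has been seated and then stands a quarter turn open (1.57 rad within 0.3 rad) and still, the fingers grip its head with more than 2 N, and the plug is still home in the port: the middle of its flange within 4 mm of the middle of the port's rim, upright within 0.06 rad (value of joint bleed_screw between 1.27 and 1.87 rad and velocity of joint bleed_screw between -0.1 and 0.1 rad/s and contact force between the fingers and bleed_stem above 2 N and distance between plug_flange and open_port below 0.004 m and angle between port_plug's own z axis and vertical below 0.06 rad); the arm keeps its last pose, push and grip.
It fails at once if a bystander (dish, forceps, timer or bottle) is shifted by more than 20 mm (distance of any of filter_dish, forceps, timer, amber_bottle from where it was at the start of the episode above 0.02 m).
It also fails if it takes over 72 s, if anything falls off the work surface, if the arm or the gripper's body presses on something with over 40 N, if the wrist force passes 120 N, or if a joint passes its speed limit or range.

### The arm

A 6-joint arm with a two-finger parallel gripper is mounted at the origin on the work surface; the furniture and walls round the work are solid. World frame = base frame: x ahead of the robot, y to its left, z up, the work surface at z = 0. Lengths are in m, angles in degrees, forces in N, time in s.
With the tool pointing down it reaches from about 0.3 to 0.75 m from the base axis. Payload 8.5 kg.
Tool frame: the origin (TCP) lies midway between the tips of the shut fingers; the grasp point (between the pads) lies 19 mm behind it (env.tcp_to_grasp is the z of the grasp point in the tool frame, in m); z points along the fingers, y is the line along which they close (so a half turn about z gives the same grasp; the last joint's range is limited). The gripper opens to 85 mm and grips with 20 to 120 N. Pads are 22 mm wide; open, the fingers measure 114 mm over their backs; the gripper's body (76 mm by 85 mm) begins 54 mm behind the grasp point. The pads swing forward as they close: fully open they stand 13 mm farther back than shut.
Start: joints at [-84.93, 21.807, 74.336, -0, 83.858, -12.336], TCP at [0.165, -0.525, 0.197] pointing down, gripper open.
Joint ranges: [-178.18, 178.18], [-50.72, 133.34], [12.68, 142.11], [-81.47, 261.47], [9.98, 163.14], [-165.26, 165.26]. Speed limits (degrees/s): [136.94, 136.94, 180, 180, 180, 180].

### API

Orientations are given as a 3x3 rotation matrix whose columns are the frame's x, y, z axes.
In Python, from rig import env, imaging, job, models gives the robot as it stands. The module is installed in compiled form; this text tells all that it offers.
- The arm moves only by the tool jog_arm, never from a script. Its argument "plan" is text: rows parted by semicolons, each of 7 numbers parted by spaces: the turn, a rotation vector about the tool's x, y, z in degrees, then the shift along the tool's x, y, z in cm, then the closure in counts, from 0 (fully open) to 255 (shut). In form: rx ry rz x y z claw; .... A call has 1 to 10 rows; each row shifts and turns the commanded pose from where the row before left it, along the tool's axes as they then stand; what a row does not reach is not made up. A row lasts 1/12 s, in which the tool goes at most 41.7 mm and 7.16 degrees, less where a joint would pass 70% of its speed; a pose out of reach is approached as far as the arm can. A call with a gripper value outside its range is refused whole. The fingers move at their own pace and stop on an object; "grip_force" is the grip in N (left out, the last holds). Time passes only in rows, so rows that do not move let the fingers close. It gives the time, the measured TCP pose, the force, the opening and the grip force at its end, in the units of the state.
- env.observe(): the state, without advancing time (a new reading comes with each control period).
- imaging.get_image(name): name is "scene" or "side" or "wrist"; returns a dict with "pixels" (480x640x3 uint8, red, green, blue), "depth" (480x640 float32, m along the optical axis (not along the pixel's ray), 0 where there is no reading), "fov_y" (degrees; the focal length in pixels is half the picture's height over the tangent of half this angle, whatever the lens; pixels are square), "cx", "cy" (the principal point, pixels), "world_from_camera" (4x4, takes a point from camera to world coordinates). Camera axes: x right, y down, z forward; pixel columns grow to the right and rows downward; lengths in m; the calibration is good to about 2 mm. A picture is of the moment at which its call begins.
- job.close_job(): hands the job in; it is judged then, once.
Trained networks look in the newest picture that a camera, given by its name, has taken for a name from the list of things; names that differ only in an ending like _2 or _b are one class to them, and where a whole thing is asked for, a point or a joint stands for the part that bears it (a point fixed in the world has none). Each returns a list of dicts, best first, with "confidence" (0 to 1); they miss things now and then, are a little off and sometimes report something else, mostly with a low value. They report only what shows in the picture. A call takes as long as a camera call. They do not tell look-alikes from the thing itself.
- models.outline_of(camera, query): "region" (480x640 bool, what is visible of it) and "bbox" ([centre column, centre row, width, height] in pixels, round what is visible of it).
- models.tip_of(camera, query): "at" ([column, row] in pixels: a listed point, or the origin of a listed thing).
The state is a dict: "time_s": time; "q": joint angles; "qvel": joint speeds; "joint_efforts": joint torques, N m; "position": TCP position; "tool_rot": TCP orientation; "ft_force": force on the tool from outside, world axes, zero at the start; "wrist_torque": the same for the moment, N m; "grip_width": finger opening in m; "gripper_force": force on a finger pad.
Only numpy, scipy, OpenCV 4.12 (cv2) and the standard library are available. Lean on these libraries where they do the work, as an engineer would, in place of code of your own. Each camera call takes 0.05 s, during which the arm holds its last target. There are 200 camera calls.

## Working session

There is one attempt and no reset: what is moved stays moved. The work goes in short steps, Python scripts to look and compute and a tool call to move; the robot and the scene stay as the last step left them, time stands still between calls to the robot, and variables do not carry over. Pictures are saved under pics/ and viewed, at most 10 in all, crops included, and the job is handed in when it is done.

Besides the shell and the picture viewer there is one more tool, called in YAML: its name, and indented under it one key for each argument. jog_arm: Moves the arm, as the interface text tells. Its arguments: {"type":"object","properties":{"plan":{"type":"string"},"grip_force":{"type":"number"}},"required":["plan"]}

```bash
mkdir -p pics
cat > h.py <<'E'
import numpy as np, cv2
from rig import env, imaging, job, models
def f(im): return 240/np.tan(np.radians(im['fov_y']/2))
def pt(im,c,r,d=None):
    if d is None:
        w=im['depth'][int(r)-2:int(r)+3,int(c)-2:int(c)+3]; w=w[w>0]; d=np.median(w)
    p=np.array([(c-im['cx'])/f(im)*d,(r-im['cy'])/f(im)*d,d,1]); return (im['world_from_camera']@p)[:3]
def cloud(im):
    d=im['depth']; v,u=np.mgrid[:480,:640]
    p=np.stack([(u-im['cx'])/f(im)*d,(v-im['cy'])/f(im)*d,d,np.ones_like(d)],-1)
    w=(p@im['world_from_camera'].T)[...,:3]; w[d<=0]=np.nan; return w
def px(im,P):
    q=np.linalg.inv(im['world_from_camera'])@np.r_[P,1]; return q[:2]/q[2]*f(im)+[im['cx'],im['cy']]
def save(im,n): cv2.imwrite('pics/'+n,im['pixels'][...,::-1])
E
python3 - <<'E'
from h import *
np.set_printoptions(precision=4,suppress=True)
print(env.tcp_to_grasp, env.observe())
for c in ['scene','side']:
    im=imaging.get_image(c); save(im,c+'1.png'); W=cloud(im)
    print(c,im['fov_y'],im['world_from_camera'])
    for q in ['port_plug','filter_unit','bleed_screw','filter_dish','forceps','timer','amber_bottle']:
        for o in models.outline_of(c,q):
            P=W[o['region']]; P=P[~np.isnan(P[:,0])]
            if len(P): print(q,round(o['confidence'],2),np.round(o['bbox']),np.median(P,0),np.percentile(P,2,0),np.percentile(P,98,0))
    for q in ['open_port','plug_flange','screw_head','port_plug','filter_unit']:
        for o in models.tip_of(c,q): print(q,round(o['confidence'],2),np.round(o['at'],1),pt(im,*o['at']))
E
```

```text
-0.0187 {'time_s': 0.0, 'q': array([-84.9301,  21.8422,  74.3867,   0.0027,  83.8568, -12.3388]), 'qvel': array([ 0.0788,  0.0279, -0.0229, -0.0536, -0.011 ,  0.0769]), 'joint_efforts': array([ -0.0027, -44.8465, -23.1281,  -0.0004,   0.0047,   0.    ]), 'position': array([ 0.1645, -0.5245,  0.1965]), 'tool_rot': array([[ 0.9542,  0.2992, -0.0001],
       [ 0.2992, -0.9542,  0.0015],
       [ 0.0004, -0.0015, -1.    ]]), 'ft_force': array([-0.2932,  0.1496,  0.4635]), 'wrist_torque': array([-0.016 , -0.01  , -0.0238]), 'gripper_force': 0.0, 'grip_width': 0.08583004752814022}
scene 54.843686431453314 [[-0.512  -0.4364  0.7399 -0.1423]
 [-0.8589  0.2723 -0.4338  0.413 ]
 [-0.0122 -0.8576 -0.5142  0.5768]
 [ 0.      0.      0.      1.    ]]
port_plug 0.59 [213. 272.  18.  27.] [0.6631 0.1898 0.0297] [0.6535 0.1703 0.0044] [0.6821 0.2048 0.0501]
port_plug 0.49 [367. 289.  18.  21.] [ 0.4453 -0.0431  0.0409] [ 0.4343 -0.0654  0.0057] [ 0.4727 -0.0328  0.0506]
port_plug 0.48 [388. 222.  12.  11.] [ 0.6435 -0.2631  0.027 ] [ 0.5805 -0.283   0.0082] [ 0.6547 -0.202   0.079 ]
port_plug 0.45 [
[... 2621 characters left out ...]
5 [211. 282.  26.  20.] [0.4515 0.2543 0.0064] [0.4163 0.2302 0.0032] [0.4931 0.2826 0.0092]
open_port 0.71 [380.4 230.9] [ 0.6112 -0.0904  0.1264]
open_port 0.4 [337.4 312.2] [ 0.4386 -0.0542  0.0089]
plug_flange 0.91 [450.2 300.4] [ 0.5397 -0.2642  0.0286]
plug_flange 0.62 [460.4 280.7] [ 0.6396 -0.2698  0.0262]
plug_flange 0.57 [341.  304.3] [ 0.4382 -0.0614  0.0293]
screw_head 0.68 [428.2 231.6] [ 0.5771 -0.1993  0.1569]
port_plug 0.89 [453.2 310.3] [ 0.5434 -0.2723  0.0047]
port_plug 0.79 [460.3 287. ] [ 0.6431 -0.271   0.0089]
port_plug 0.69 [338.6 310.2] [ 0.4385 -0.0567  0.0142]
port_plug 0.6 [213.2 306.5] [0.0965 0.0303 0.19  ]
filter_unit 0.9 [351.4 280.8] [ 0.5284 -0.0543  0.0369]
```

Run:
```python
import cv2,numpy as np
a=cv2.imread('pics/scene1.png')[160:400,180:440]; b=cv2.imread('pics/side1.png')[200:360,260:480]
cv2.imwrite('pics/a.png',cv2.resize(a,None,fx=2.5,fy=2.5,interpolation=cv2.INTER_CUBIC)); cv2.imwrite('pics/b.png',cv2.resize(b,None,fx=3.6,fy=3.6,interpolation=cv2.INTER_CUBIC))
```

```text
(no output)
```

View pics/a.png

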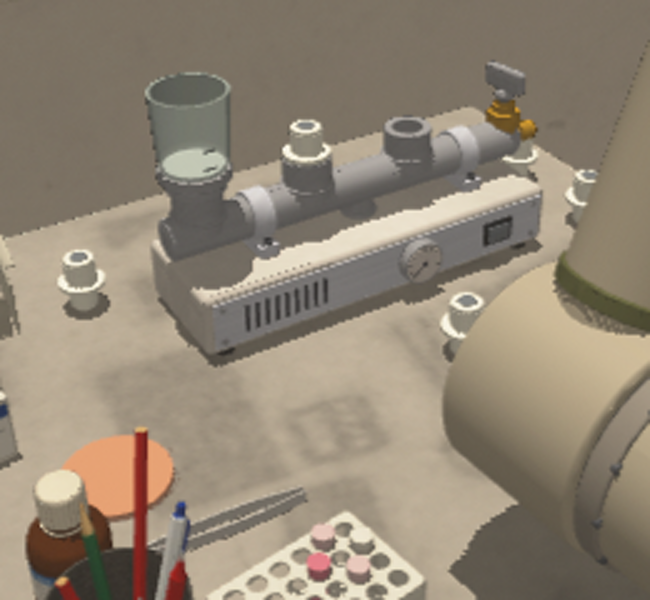

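View pics/b.png

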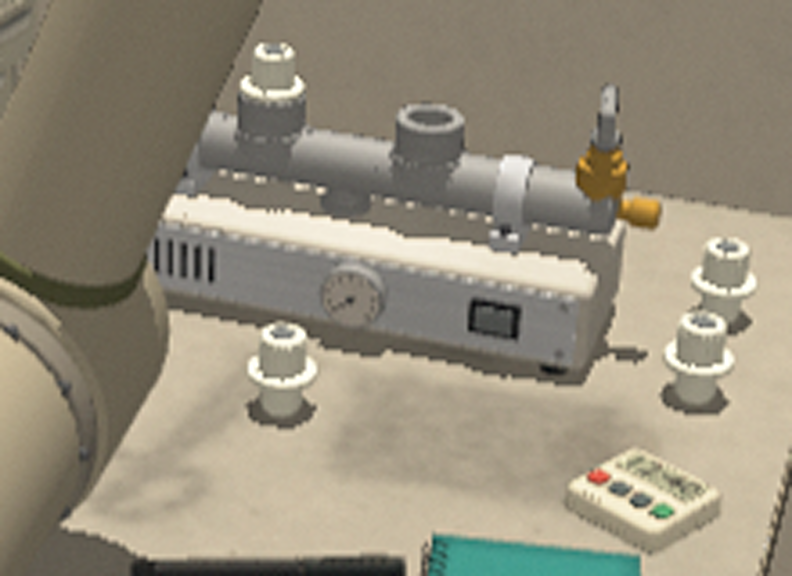

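The plug look-alikes in the scene picture are at (367,289), (213,272), (388,222) and (412,239); in the side picture they are at (338,302), (461,277) and (454,301). The one at scene (367,289) / side (338,302), in front of the gauge, is at world (0.44, -0.05), 0.445 m from the base. The others are 0.6 m or more away, so I take this one. The crops confirm it. They also show the empty port at side (380,231) and the bleed head at (428,230).

jog_arm:
  plan: "0 0 0 2.7 -2.5 -0.8 0;0 0 0 2.7 -2.5 -0.8 0;0 0 0 2.7 -2.5 -0.8 0;0 0 0 2.7 -2.5 -0.8 0;0 0 0 2.7 -2.5 -0.8 0;0 0 0 2.7 -2.5 -0.8 0;0 0 0 2.7 -2.5 -0.8 0;0 0 0 2.7 -2.5 0 0;0 0 0 2.7 -2.5 0 0;0 0 0 2.7 -2.5 0 0"

```text
time_s: 2.13
position: [0.3479, -0.2038, 0.2535]
tool_rot: [[0.954, 0.299, 0.001], [0.299, -0.954, -0.001], [0.0, 0.001, -1.0]]
ft_force: [0.8, 0.1, 0.0]
grip_width: 0.0855
gripper_force: 0.0
```

jog_arm:
  plan: "0 0 0 2.7 -2.5 0 0;0 0 0 2.7 -2.5 0 0;0 0 0 2.7 -2.5 0 0;0 0 0 1.4 -1.9 0 0;0 0 0 0 0 0 0;0 0 0 0 0 0 0"

```text
time_s: 2.63
position: [0.4101, -0.0865, 0.2532]
tool_rot: [[0.953, 0.302, 0.0], [0.302, -0.953, -0.0], [-0.0, 0.0, -1.0]]
ft_force: [0.6, 0.2, -0.4]
grip_width: 0.0852
gripper_force: 0.0
```

```bash
cat > m.py <<'E'
from h import *
np.set_printoptions(precision=4,suppress=True)
s=env.observe(); print(s['time_s'],s['position'],s['tool_rot'].round(3).tolist(),s['q'])
import sys
for c in sys.argv[1:]:
    im=imaging.get_image(c); save(im,c+'_%d.png'%(s['time_s']*100)); W=cloud(im)
    print(c,im['fov_y'],im['world_from_camera'][:3,3])
    for q in ['open_port','plug_flange','screw_head','port_plug']:
        for o in models.tip_of(c,q): print(q,round(o['confidence'],2),np.round(o['at'],1),pt(im,*o['at']))
    P=W.reshape(-1,3); P=P[~np.isnan(P[:,0])]
    def box(lo,hi): return P[np.all((P>lo)&(P<hi),1)]
    def circ(Q,r,it=400):
        best=(0,None); rng=np.random.default_rng(0)
        from scipy.optimize import least_squares
        c=least_squares(lambda c:np.hypot(*(Q-c).T)-r,np.median(Q,0),loss='soft_l1',f_scale=.001).x; return c
    # housing top
    H=box([.45,-.3,.056],[.75,.25,.066]); print('top n',len(H))
    if len(H)>500: print(cv2.minAreaRect(H[:,:2].astype('f4')))
    # plug top ring/flange
    G=box([.40,-.11,.044],[.48,0,.06]); print('plugtop',len(G),G.mean(0) if len(G) else 0, (G[:,:2].min(0)+G[:,:2].max(0))/2 if len(G) else 0, np.percentile(G[:,2],95) if len(G) else 0)
    R=box([.53,-.15,.126],[.67,-.05,.136])
    print('rim',len(R), R.min(0) if len(R) else 0,R.max(0) if len(R) else 0)
    if len(R)>20: print('rim c',cv2.minEnclosingCircle(R[:,:2].astype('f4')),np.median(R[:,2]))
    S=box([.53,-.26,.138],[.67,-.14,.18])
    if len(S)>20:
        print('head',len(S),S.mean(0),S.max(0),S.min(0),cv2.minAreaRect(S[:,:2].astype('f4')))
E
python3 m.py wrist side scene
```

```text
2.6333 [ 0.4101 -0.0865  0.2532] [[0.953, 0.302, 0.0], [0.302, -0.953, -0.0], [-0.0, 0.0, -1.0]] [-28.1889   6.0557  86.6303  -0.0116  87.3053  44.25  ]
wrist 62.88942480948503 [ 0.4732 -0.0677  0.43  ]
plug_flange 0.87 [298.5 154.3] [ 0.4515 -0.0558  0.0498]
plug_flange 0.79 [586.7   7.7] [ 0.596  -0.2029  0.159 ]
plug_flange 0.65 [537.6 116.2] [ 0.5526 -0.2595  0.0437]
plug_flange 0.36 [327.2   0. ] [nan nan nan]
screw_head 0.96 [571.2   9.6] [ 0.5928 -0.1949  0.1576]
port_plug 0.97 [525.4 119.7] [ 0.5493 -0.2574  0.0277]
port_plug 0.86 [296.9 154.1] [ 0.4512 -0.0543  0.0496]
port_plug 0.73 [550.2  16.3] [ 0.5934 -0.1924  0.1384]
port_plug 0.7 [571.3  19.5] [ 0.5873 -0.197   0.1589]
top n 14622
((0.5451912879943848, -0.0717712938785553), (0.08607795834541321, 0.31102195382118225), 17.497806549072266)
plugtop 610 [ 0.4491 -0.054   0.049 ] [ 0.449  -0.0537] 0.050615700395578916
rim 68 [ 0.5742 -0.1076  0.1261] [ 0.5801 -0.0919  0.1316]
rim c ((0.5776379108428955, -0.09975823014974594), 0.008341135457158089) 0.12867693199592548
head 1439 [ 0.5871 -0.1974  0.1534] [ 0.6034 -0.1905  0.1
[... 1067 characters left out ...]
) 0.1300419748997712
head 87 [ 0.5862 -0.1982  0.1536] [ 0.6176 -0.1893  0.1627] [ 0.5717 -0.2054  0.1385] ((0.5947189331054688, -0.19795727729797363), (0.046547725796699524, 0.01481633447110653), 3.7360072135925293)
scene 54.843686431453314 [-0.1423  0.413   0.5768]
plug_flange 0.62 [213.2 275.5] [0.6562 0.1904 0.0262]
plug_flange 0.43 [414.6 242.5] [0.1013 0.1726 0.3794]
port_plug 0.88 [215.9 280.3] [0.66   0.1851 0.0096]
port_plug 0.67 [412.7 246.4] [0.0987 0.1769 0.3782]
top n 1337
((0.6176994442939758, 0.13917405903339386), (0.31613844633102417, 0.1290535032749176), 62.10188293457031)
plugtop 0 0 0 0
rim 0 0 0
  return _methods._mean(a, axis=axis, dtype=dtype,
  ret = ret.dtype.type(ret / rcount)
```

jog_arm:
  plan: "0 0 0 2.4 -1.0 3 0;0 0 0 2.3 -1.0 3 0;0 0 0 0 0 3 0;0 0 0 0 0 3 0;0 0 0 0 0 0 0;0 0 0 0 0 0 0;0 0 0 0 0 0 0"
  grip_force: 40

```text
time_s: 3.97
position: [0.4496, -0.0547, 0.1348]
tool_rot: [[0.954, 0.299, 0.002], [0.299, -0.954, -0.001], [0.002, 0.002, -1.0]]
ft_force: [-0.0, 0.0, 0.2]
grip_width: 0.0855
gripper_force: 0.0
```

```bash
python3 m.py wrist 2>/dev/null; ls pics
python3 - <<'E'
from h import *
im=imaging.get_image('wrist'); W=cloud(im); s=env.observe()
for lo,hi in [(.046,.054),(.023,.032)]:
    m=(W[...,2]>lo)&(W[...,2]<hi)&(np.hypot(W[...,0]-.449,W[...,1]+.053)<.03)
    print(m.sum()); P=W[m]; print(cv2.minEnclosingCircle(P[:,:2].astype('f4')),P.mean(0))
print(px(im,s['position']))
E
```

```text
3.9667 [ 0.4496 -0.0547  0.1348] [[0.954, 0.299, 0.002], [0.299, -0.954, -0.001], [0.002, 0.002, -1.0]] [-21.9693  15.6898  95.081   -0.0015  69.0868  50.6398]
wrist 62.88942480948503 [ 0.5124 -0.0359  0.3117]
open_port 0.17 [314.  225.8] [ 0.4554 -0.0518  0.0494]
plug_flange 0.63 [313.6 225.1] [ 0.4559 -0.0513  0.0495]
screw_head 0.66 [357.7  20.1] [ 0.5811 -0.039   0.0613]
port_plug 0.92 [314.4 218. ] [ 0.4606 -0.0504  0.0485]
port_plug 0.6 [616.7 178.2] [ 0.5498 -0.2528  0.0244]
top n 35040
((0.544155478477478, -0.04713103175163269), (0.09752728790044785, 0.33229050040245056), 17.338359832763672)
plugtop 1112 [ 0.4497 -0.0536  0.0489] [ 0.449  -0.0539] 0.05040573483922866
rim 1984 [ 0.5745 -0.114   0.126 ] [ 0.5944 -0.0776  0.1326]
rim c ((0.5888162851333618, -0.09579735994338989), 0.019097141921520233) 0.12979712694430615
a.png
b.png
scene1.png
scene_263.png
side1.png
side_263.png
wrist_263.png
wrist_396.png
1061
((0.4493233263492584, -0.05381084606051445), 0.013749897480010986) [ 0.44971617 -0.05363623  0.0490952 ]
940
((0.44907689094543457, -0.053681813180446625), 0.019993500784039497) [ 0.45458048 -0.05222957  0.02706833]
[314.69845636 278.15676214]
```

jog_arm:
  plan: "0 0 0 0 -0.1 3 0;0 0 0 0 0 3 0;0 0 0 0 0 3 0;0 0 0 0 0 1.6 0;0 0 0 0 0 0 0;0 0 0 0 0 0 0;0 0 0 0 0 0 255;0 0 0 0 0 0 255;0 0 0 0 0 0 255;0 0 0 0 0 0 255"
  grip_force: 50

```text
time_s: 5.1
position: [0.4489, -0.0534, 0.0279]
tool_rot: [[0.954, 0.299, 0.002], [0.299, -0.954, -0.001], [0.001, 0.001, -1.0]]
ft_force: [0.7, -0.1, -1.1]
grip_width: 0.0384
gripper_force: 0.0
```

jog_arm:
  plan: "0 0 0 0 0 0 255;0 0 0 0 0 0 255;0 0 0 0 0 0 255;0 0 0 0 0 0 255"

```text
time_s: 5.43
position: [0.4485, -0.0533, 0.0272]
tool_rot: [[0.954, 0.299, 0.0], [0.299, -0.954, -0.0], [0.0, 0.0, -1.0]]
ft_force: [-1.0, 0.4, 0.7]
grip_width: 0.0001
gripper_force: 0.0
```

```bash
python3 m.py wrist side 2>/dev/null
python3 - <<'E'
import cv2,glob
a=cv2.imread(sorted(glob.glob('pics/side_54*'))[-1])[220:340,260:400]; b=cv2.imread(sorted(glob.glob('pics/wrist_54*'))[-1])
import numpy as np
cv2.imwrite('pics/c.png',np.hstack([cv2.resize(a,(420,360)),cv2.resize(b,(380,360))]))
E
```

```text
5.4333 [ 0.4485 -0.0533  0.0272] [[0.954, 0.299, 0.0], [0.299, -0.954, -0.0], [0.0, 0.0, -1.0]] [-21.8537  24.808  103.6326   0.0006  51.5541  50.7401]
wrist 62.88942480948503 [ 0.5117 -0.0346  0.204 ]
plug_flange 0.72 [315.7 272.9] [ 0.4587 -0.0505  0.0493]
port_plug 0.75 [315.7 261.2] [ 0.4612 -0.0497  0.0415]
port_plug 0.59 [317.4 271.4] [ 0.4595 -0.051   0.049 ]
top n 34333
((0.5409167408943176, -0.06706148386001587), (0.11104007065296173, 0.13966166973114014), 39.17121505737305)
plugtop 1353 [ 0.4555 -0.0516  0.0484] [ 0.4528 -0.0538] 0.05001996697971607
rim 0 0 0
side 42.276121382325044 [-0.6017 -0.3893  0.6646]
open_port 0.96 [380.8 233.5] [ 0.6094 -0.0921  0.1212]
plug_flange 0.69 [460.4 281.5] [ 0.6391 -0.2701  0.0245]
plug_flange 0.63 [276.9 246.6] [0.6602 0.1789 0.0192]
plug_flange 0.57 [336.4 304.8] [ 0.4337 -0.0531  0.0287]
plug_flange 0.56 [454.1 299. ] [ 0.5424 -0.2713  0.032 ]
screw_head 0.53 [431.4 235. ] [ 0.6008 -0.2028  0.1402]
screw_head 0.17 [442.4 339.7] [ 0.4106 -0.2728  0.0141]
port_plug 0.86 [337.8 312.7] [ 0.4382 -0.0553  0.0082]
port_plug 0.84 [453.4 314.8] [ 0.5334 -0.2748  0.0001]
port_plug 0.75 [273.1 251. ] [0.6617 0.19   0.0045]
port_plug 0.49 [458.9 288.3] [ 0.5598 -0.2765  0.0492]
top n 1838
((0.6072776317596436, 0.03067590296268463), (0.48745572566986084, 0.17854814231395721), 77.14102172851562)
plugtop 87 [ 0.4447 -0.0524  0.0493] [ 0.4459 -0.0515] 0.05204164897452893
rim 119 [ 0.5719 -0.1118  0.126 ] [ 0.6184 -0.0721  0.1339]
rim c ((0.5953244566917419, -0.09018731117248535), 0.023736966773867607) 0.1298508838579192
head 84 [ 0.5859 -0.1982  0.1542] [ 0.6163 -0.1894  0.1629] [ 0.5724 -0.204   0.1386] ((0.5940590500831604, -0.19711026549339294), (0.04438311979174614, 0.012380032800137997), 11.8719482421875)
```

View pics/c.png

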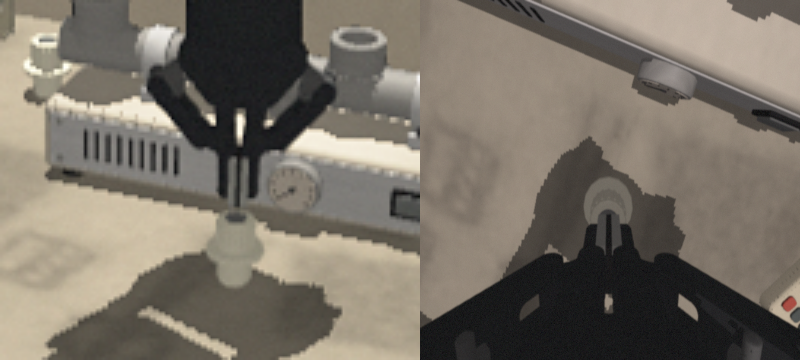

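Run:
```python
from h import *
np.set_printoptions(precision=3,suppress=True)
im=imaging.get_image('side'); W=cloud(im)
print('tcp px',px(im,env.observe()['position']))
for r in range(270,312,2): print(r,[W[r,c].round(3).tolist() for c in (334,337,339,342)])
im=imaging.get_image('wrist');W=cloud(im);print('tcp px wrist',px(im,env.observe()['position']))
for r in range(230,340,6): print(r,W[r,315].round(3),W[r,322].round(3))
```

```text
tcp px [338.788 302.072]
270 [[0.435, -0.045, 0.105], [0.436, -0.051, 0.106], [0.449, -0.051, 0.1], [0.438, -0.061, 0.107]]
272 [[0.441, -0.044, 0.098], [0.437, -0.051, 0.101], [0.442, -0.053, 0.099], [0.439, -0.061, 0.102]]
274 [[0.441, -0.044, 0.093], [0.438, -0.051, 0.096], [0.439, -0.055, 0.097], [0.438, -0.061, 0.098]]
276 [[0.44, -0.044, 0.089], [0.439, -0.051, 0.091], [0.438, -0.055, 0.092], [0.44, -0.061, 0.093]]
278 [[0.441, -0.044, 0.084], [0.438, -0.051, 0.087], [0.439, -0.055, 0.088], [0.44, -0.061, 0.088]]
280 [[0.44, -0.044, 0.08], [0.441, -0.05, 0.081], [0.44, -0.055, 0.082], [0.443, -0.06, 0.082]]
282 [[0.444, -0.043, 0.074], [0.438, -0.051, 0.078], [0.438, -0.056, 0.079], [0.444, -0.06, 0.077]]
284 [[0.439, -0.045, 0.072], [0.437, -0.052, 0.074], [0.442, -0.054, 0.072], [0.441, -0.061, 0.074]]
286 [[0.554, -0.007, 0.002], [0.441, -0.051, 0.067], [0.44, -0.055, 0.069], [0.44, -0.061, 0.07]]
288 [[0.553, -0.008, -0.003], [0.439, -0.052, 0.064], [0.44, -0.056, 0.065], [0.553, -0.026, 0.001]]
290 [[0.453, -0.041, 0.05], [0.455, -0.047, 0.051], [0.459, -0.049, 0.049], [0.
[... 1301 characters left out ...]

260 [ 0.461 -0.049  0.04 ] [ 0.462 -0.053  0.038]
266 [ 0.461 -0.05   0.047] [ 0.462 -0.052  0.047]
272 [ 0.459 -0.05   0.048] [ 0.459 -0.053  0.048]
278 [ 0.457 -0.051  0.05 ] [ 0.457 -0.054  0.049]
284 [ 0.454 -0.052  0.049] [ 0.455 -0.054  0.05 ]
290 [ 0.459 -0.05   0.069] [ 0.46  -0.053  0.07 ]
296 [ 0.459 -0.05   0.075] [ 0.46  -0.053  0.075]
302 [ 0.459 -0.05   0.08 ] [ 0.46  -0.052  0.081]
308 [ 0.459 -0.05   0.086] [ 0.46  -0.052  0.086]
314 [ 0.459 -0.05   0.09 ] [ 0.46  -0.052  0.091]
320 [ 0.459 -0.05   0.094] [ 0.46  -0.052  0.094]
326 [ 0.459 -0.05   0.098] [ 0.46  -0.052  0.097]
332 [ 0.458 -0.051  0.099] [ 0.458 -0.053  0.098]
338 [ 0.457 -0.051  0.1  ] [ 0.457 -0.053  0.099]
```

The side picture, mosaic left, shows the shut fingertips ending above the untouched plug. Depth puts the tips at z≈0.063 while the reported TCP is 0.027, so the real tips sit about 36 mm behind the reported TCP. I'll reopen and go 33 mm lower.

jog_arm:
  plan: "0 0 0 0 0 0 0;0 0 0 0 0 0 0;0 0 0 0 0 0 0;0 0 0 0 0 0 0;0 0 0 0 0 0 0;0 0 0 0 0 0 0;0 0 0 0 0 0 0;0 0 0 0 0 0 0;0 0 0 0 0 0 0;0 0 0 0 0 0 0"

```text
time_s: 6.87
position: [0.4485, -0.0533, 0.0271]
tool_rot: [[0.954, 0.299, -0.0], [0.299, -0.954, 0.0], [-0.0, -0.0, -1.0]]
ft_force: [-0.4, 0.2, 0.5]
grip_width: 0.0855
gripper_force: 0.0
```

jog_arm:
  plan: "0 0 0 0 0 1 0;0 0 0 0 0 1 0;0 0 0 0 0 1.3 0;0 0 0 0 0 0 0;0 0 0 0 0 0 0;0 0 0 0 0 0 255;0 0 0 0 0 0 255;0 0 0 0 0 0 255;0 0 0 0 0 0 255;0 0 0 0 0 0 255"

```text
time_s: 7.7
position: [0.4486, -0.0533, -0.0056]
tool_rot: [[0.954, 0.299, 0.001], [0.299, -0.954, -0.0], [0.0, 0.0, -1.0]]
ft_force: [1.0, -1.1, 1.6]
grip_width: 0.0256
gripper_force: 6.3
```

jog_arm:
  plan: "0 0 0 0 0 0 255;0 0 0 0 0 0 255;0 0 0 0 0 0 255;0 0 0 0 0 0 255"

```text
time_s: 8.03
position: [0.4487, -0.0533, -0.0054]
tool_rot: [[0.954, 0.299, 0.001], [0.299, -0.954, -0.0], [0.001, 0.0, -1.0]]
ft_force: [-0.2, 0.6, 6.1]
grip_width: 0.0239
gripper_force: 48.8
```

jog_arm:
  plan: "0 0 0 0 0 -1.5 255;0 0 0 0 0 -3 255;0 0 0 0 0 -3 255;0 0 0 0 0 -3 255;0 0 0 0 0 -3 255;0 0 0 0 0 -3 255;0 0 0 2 1 0 255;0 0 0 2 1 0 255;0 0 0 2 0 0 255;0 0 0 0 0 0 255"

```text
time_s: 8.87
position: [0.514, -0.0542, 0.1589]
tool_rot: [[0.954, 0.3, 0.001], [0.3, -0.954, 0.0], [0.001, 0.0, -1.0]]
ft_force: [-0.6, -0.2, -1.6]
grip_width: 0.0242
gripper_force: 49.3
```

jog_arm:
  plan: "0 0 0 0 0 0 255;0 0 0 0 0 0 255;0 0 0 0 0 0 255;0 0 0 0 0 0 255"

```text
time_s: 9.2
position: [0.5111, -0.0544, 0.1592]
tool_rot: [[0.954, 0.299, -0.0], [0.299, -0.954, -0.0], [-0.0, -0.0, -1.0]]
ft_force: [0.5, -0.1, -1.1]
grip_width: 0.024
gripper_force: 49.3
```

```bash
cat > p.py <<'E'
from h import *
from scipy.optimize import least_squares
np.set_printoptions(precision=4,suppress=True)
s=env.observe(); print(s['position'],s['tool_rot'][:,2],s['q'])
ims={c:imaging.get_image(c) for c in ('wrist','side')}
for c,im in ims.items():
    save(im,c+'_%d.png'%(s['time_s']*100)); W=cloud(im)
    P=W.reshape(-1,3); P=P[~np.isnan(P[:,0])]
    # port rim: points on top face near nominal; outer r 21, inner 13.2
    R=P[(abs(P[:,2]-.130)<.003)&(np.hypot(P[:,0]-.595,P[:,1]+.091)<.03)]
    if len(R)>20:
        def res(v):
            r=np.hypot(*(R[:,:2]-v).T); return np.maximum(0,r-.021)+np.maximum(0,.0132-r)
        v=least_squares(res,[.595,-.091],loss='soft_l1',f_scale=.001).x
        print(c,'rim',len(R),v,cv2.minEnclosingCircle(R[:,:2].astype('f4')),np.median(R[:,2]))
    # head
    S=P[(P[:,2]>.139)&(P[:,2]<.18)&(np.hypot(P[:,0]-.592,P[:,1]+.198)<.04)]
    if len(S)>20:
        T=S[S[:,2]>S[:,2].max()-.004]; print(c,'head',len(S),S.max(0),cv2.minAreaRect(T[:,:2].astype('f4')))
    Q=P[(abs(P[:,2]-.105)<.006)&(P[:,0]>.54)&(P[:,0]<.65)&(P[:,1]<.05)&(P[:,1]>-.17)]
    if len(Q)>50:
        for lo in np.arange(-.17,.05,.04):
            q=Q[(Q[:,1]>lo)&(Q[:,1]<lo+.04)&(Q[:,2]>.103)]
            if len(q)>5: print('pipe',lo+.02,np.median(q[:,0]),len(q))
    # plug in hand (white-ish near tool axis)
    x,y,z=s['position']; 
    G=P[(np.hypot(P[:,0]-x,P[:,1]-y)<.03)&(P[:,2]>z+.002)&(P[:,2]<z+.04)]
    if len(G)>20:
        for a in np.arange(.000,.04,.004):
            g=G[(G[:,2]>z+a)&(G[:,2]<=z+a+.004)]
            if len(g)>5: print(c,'hand',round(z+a,3),len(g),g.min(0)[:2]-[x,y],g.max(0)[:2]-[x,y])
E
python3 p.py
```

```text
[ 0.5111 -0.0544  0.1592] [-0.0002 -0.     -1.    ] [-19.2941  20.0664  83.7232  -0.0041  76.2206  53.3154]
wrist rim 3325 [ 0.5958 -0.0936] ((0.5959622263908386, -0.09367193281650543), 0.021112285554409027) 0.12987341144212414
wrist head 743 [ 0.6036 -0.1897  0.1529] ((0.5805218815803528, -0.19645337760448456), (0.014616326428949833, 0.0033634519204497337), 27.783193588256836)
pipe -0.15000000000000002 0.59588419861423 3128
pipe -0.11 0.5957089595956403 1964
pipe -0.06999999999999999 0.5957878618387873 2562
pipe -0.02999999999999999 0.5955013070060091 3154
pipe 0.01000000000000002 0.5755929075797845 306
pipe 0.05000000000000003 0.5946441171443775 1727
wrist hand 0.187 594 [ 0.0028 -0.0157] [0.0206 0.0189]
wrist hand 0.191 1229 [ 0.0033 -0.0143] [0.0206 0.0187]
wrist hand 0.195 314 [ 0.0032 -0.0157] [0.0167 0.0199]
side rim 111 [ 0.5946 -0.0917] ((0.5942983031272888, -0.09038443863391876), 0.02413487806916237) 0.13005739272935746
side head 83 [ 0.6166 -0.1893  0.163 ] ((0.5946063995361328, -0.19712315499782562), (0.04487985000014305, 0.008393681608140469), 11.166274070739746)
pipe -0.15000000000000002 0.5873488350042622 105
pipe -0.11 0.5857690301791239 93
pipe -0.06999999999999999 0.5858825320941536 76
pipe -0.02999999999999999 0.589502217514402 104
pipe 0.01000000000000002 0.5768378240823281 62
pipe 0.05000000000000003 0.5882869326617658 52
side hand 0.167 15 [-0.0098 -0.0089] [0.0022 0.0127]
side hand 0.171 22 [-0.0135 -0.0102] [-0.0006  0.0135]
side hand 0.175 20 [-0.0132 -0.0096] [0.0004 0.0129]
side hand 0.179 22 [-0.0127 -0.0104] [-0.0027  0.0094]
side hand 0.183 9 [-0.0151 -0.0106] [-0.0052  0.01  ]
side hand 0.187 27 [-0.0188 -0.0177] [0.0094 0.0178]
side hand 0.191 57 [-0.0211 -0.0175] [0.0055 0.0204]
side hand 0.195 31 [-0.0144 -0.0179] [0.0005 0.0147]
```

jog_arm:
  plan: "0 0 0 2.3 2.1 0 255;0 0 0 2.3 2.1 0 255;0 0 0 2.3 2.1 0 255;0 0 0 0 0 1 255;0 0 0 0 0 1 255;0 0 0 0 0 0 255;0 0 0 0 0 0 255;0 0 0 0 0 0 255;0 0 0 0 0 0 255"

```text
time_s: 10.05
position: [0.5962, -0.0936, 0.14]
tool_rot: [[0.954, 0.299, 0.001], [0.299, -0.954, -0.0], [0.001, 0.001, -1.0]]
ft_force: [0.5, -0.4, -1.0]
grip_width: 0.024
gripper_force: 49.3
```

```bash
cat > q.py <<'E'
from h import *
from scipy.optimize import least_squares
np.set_printoptions(precision=4,suppress=True)
s=env.observe(); x,y,z=s['position']; print(s['position'],s['tool_rot'][:,2],s['ft_force'])
for c in ('wrist','side'):
    im=imaging.get_image(c); W=cloud(im); save(im,c+'_%d.png'%(s['time_s']*100))
    P=W.reshape(-1,3); P=P[~np.isnan(P[:,0])]
    def fit(zc,r,r2=0,t=.003):
        R=P[(abs(P[:,2]-zc)<t)&(np.hypot(P[:,0]-x,P[:,1]-y)<r+.008)]
        if len(R)<15: return None
        def res(v):
            d=np.hypot(*(R[:,:2]-v).T); return np.maximum(0,d-r)+np.maximum(0,r2-d)
        return len(R),least_squares(res,[x,y],loss='soft_l1',f_scale=.0005).x-[x,y],R[:,:2].min(0)-[x,y],R[:,:2].max(0)-[x,y]
    print(c,'flange',fit(z+.0055+.027,.020),'\n rim',fit(.130,.021))
    R=P[(abs(P[:,2]-(z+.016))<.006)&(np.hypot(P[:,0]-x,P[:,1]-y)<.02)]
    if len(R)>10: print('shank',R.min(0)-s['position'],R.max(0)-s['position'])
E
python3 q.py
```

```text
[ 0.5962 -0.0936  0.14  ] [ 0.0009 -0.0004 -1.    ] [ 0.515  -0.3889 -0.9696]
wrist flange (1744, array([ 0.0008, -0.0004]), array([ 0.0029, -0.0155]), array([0.0207, 0.0188])) 
 rim (1516, array([0.0006, 0.    ]), array([-0.0091, -0.02  ]), array([0.021 , 0.0205]))
side flange (72, array([-0.0004,  0.0011]), array([-0.0203, -0.0183]), array([0.0096, 0.0222])) 
 rim (111, array([-0.0024,  0.0024]), array([-0.0254, -0.0181]), array([0.0206, 0.0211]))
shank [-0.0125 -0.0103  0.0103] [-0.0002  0.0113  0.0219]
```

jog_arm:
  plan: "0 0 0 0 0 0.8 255;0 0 0 0 0 0.6 255;0 0 0 0 0 0.6 255;0 0 0 0 0 0.6 255;0 0 0 0 0 0.6 255;0 0 0 0 0 0 255;0 0 0 0 0 0 255"

```text
time_s: 10.73
position: [0.596, -0.0937, 0.1065]
tool_rot: [[0.954, 0.299, -0.002], [0.299, -0.954, 0.001], [-0.001, -0.001, -1.0]]
ft_force: [-1.3, 1.4, -1.9]
grip_width: 0.0242
gripper_force: 49.3
```

jog_arm:
  plan: "0 0 0 0 0 0.3 255;0 0 0 0 0 0.2 255;0 0 0 0 0 0 255;0 0 0 0 0 0 255"

```text
time_s: 11.07
position: [0.5962, -0.0936, 0.1028]
tool_rot: [[0.954, 0.299, 0.0], [0.299, -0.954, 0.0], [0.0, -0.0, -1.0]]
ft_force: [-3.9, 2.8, 3.8]
grip_width: 0.0241
gripper_force: 49.8
```

jog_arm:
  plan: "0 0 0 0 0 0.2 255;0 0 0 0 0 0 255;0 0 0 0 0 0 255"

```text
time_s: 11.32
position: [0.5963, -0.0936, 0.1026]
tool_rot: [[0.954, 0.3, 0.002], [0.3, -0.954, -0.001], [0.001, 0.001, -1.0]]
ft_force: [-9.9, 5.2, 17.3]
grip_width: 0.0242
gripper_force: 51.0
```

Run:
```python
from h import *
s=env.observe(); print(s['position'],s['ft_force'])
for c in ('wrist','side'):
    W=cloud(imaging.get_image(c)); P=W.reshape(-1,3);P=P[~np.isnan(P[:,0])]
    G=P[(np.hypot(P[:,0]-.596,P[:,1]+.0936)<.024)&(P[:,2]>.11)&(P[:,2]<.15)]
    print(c,np.histogram(G[:,2],np.arange(.11,.152,.002)))
```

```text
[ 0.59627049 -0.09356534  0.10259679] [-9.87764485  5.19074606 17.29941589]
wrist (array([  88,   92,   96,   97,   97,  112,  103,  113,  131,  278,   95,
        197, 1383,  158,  121,  166,  193,  245,  244,  271]), array([0.11 , 0.112, 0.114, 0.116, 0.118, 0.12 , 0.122, 0.124, 0.126,
       0.128, 0.13 , 0.132, 0.134, 0.136, 0.138, 0.14 , 0.142, 0.144,
       0.146, 0.148, 0.15 ]))
side (array([11, 21, 16, 16, 13, 16, 17, 17, 15, 11, 20, 18, 34, 26, 10, 14, 18,
       14, 15, 16]), array([0.11 , 0.112, 0.114, 0.116, 0.118, 0.12 , 0.122, 0.124, 0.126,
       0.128, 0.13 , 0.132, 0.134, 0.136, 0.138, 0.14 , 0.142, 0.144,
       0.146, 0.148, 0.15 ]))
```

jog_arm:
  plan: "0 0 0 0 0 -0.3 255;0 0 0 0 0 0 0;0 0 0 0 0 0 0;0 0 0 0 0 0 0;0 0 0 0 0 0 0;0 0 0 0 0 0 0;0 0 0 0 0 0 0;0 0 0 0 0 0 0;0 0 0 0 0 0 0;0 0 0 0 0 0 0"

```text
time_s: 12.25
position: [0.5964, -0.0939, 0.1031]
tool_rot: [[0.954, 0.299, 0.0], [0.299, -0.954, 0.0], [0.0, -0.0, -1.0]]
ft_force: [-0.3, 0.3, 0.5]
grip_width: 0.0852
gripper_force: 0.0
```

jog_arm:
  plan: "0 0 0 0 0 -1 0;0 0 0 0 0 -3 0;0 0 0 0 0 -3 0;0 0 0 -2 0 -2 0;0 0 0 -2 0 0 0;0 0 0 -2 0 0 0;0 0 0 0 0 0 0;0 0 0 0 0 0 0;0 0 0 0 0 0 0;0 0 0 0 0 0 0"

```text
time_s: 13.08
position: [0.5398, -0.1117, 0.1932]
tool_rot: [[0.954, 0.299, 0.0], [0.299, -0.954, 0.0], [0.0, 0.0, -1.0]]
ft_force: [0.5, -0.4, 0.4]
grip_width: 0.0853
gripper_force: 0.0
```

```bash
cat > s.py <<'E'
from h import *
np.set_printoptions(precision=4,suppress=True)
s=env.observe(); print(s['position'],s['tool_rot'].round(3).tolist(),s['q'])
im=imaging.get_image('wrist'); W=cloud(im); save(im,'w_%d.png'%(s['time_s']*100))
P=W.reshape(-1,3); P=P[~np.isnan(P[:,0])]
F=P[(abs(P[:,2]-.135)<.0025)&(np.hypot(P[:,0]-.596,P[:,1]+.0936)<.026)]
T=P[(abs(P[:,2]-.157)<.003)&(np.hypot(P[:,0]-.596,P[:,1]+.0936)<.02)]
for n,A in (('flange',F),('top',T)):
    if len(A)>20: print(n,len(A),cv2.minEnclosingCircle(A[:,:2].astype('f4')),np.linalg.lstsq(np.c_[A,][:,:2]-A[:,:2].mean(0),A[:,2]-A[:,2].mean(),rcond=None)[0],np.median(A[:,2]))
S=P[(P[:,2]>.142)&(P[:,2]<.18)&(np.hypot(P[:,0]-.596,P[:,1]+.1986)<.035)]
print('head',len(S),S.min(0) if len(S) else '',S.max(0) if len(S) else '')
if len(S)>20:
    zt=np.percentile(S[:,2],98); T=S[S[:,2]>zt-.003]; print(zt,len(T),T.mean(0),cv2.minAreaRect(T[:,:2].astype('f4')))
print([(o['confidence'],o['at']) for o in models.tip_of('wrist','screw_head')])
E
python3 s.py
```

```text
[ 0.5398 -0.1117  0.1932] [[0.954, 0.299, 0.0], [0.299, -0.954, 0.0], [0.0, 0.0, -1.0]] [-24.0012  22.0889  74.5595   0.0099  83.3385  48.5712]
flange 1730 ((0.5963292121887207, -0.09430771321058273), 0.019972188398241997) [ 0.0033 -0.0012] 0.13510020542817042
top 1885 ((0.5964009761810303, -0.09436850249767303), 0.013732480816543102) [-0.003  -0.0013] 0.15714163678227097
head 2202 [ 0.5744 -0.206   0.142 ] [ 0.6178 -0.1906  0.162 ]
0.16101812341981112 1158 [ 0.5969 -0.198   0.1596] ((0.5964576601982117, -0.19834978878498077), (0.04258476570248604, 0.009635461494326591), 9.9139986038208)
[(0.72, [493.2, 202.7])]
```

jog_arm:
  plan: "0 0 -6.9 0 0 0 0;0 0 -6.9 0 0 0 0;0 0 -6.9 0 0 0 0;0 0 -6.9 0 0 0 0;0 0 -6.9 0 0 0 0;0 0 -6.9 0 0 0 0;0 0 -6.9 0 0 0 0;0 0 -6.9 0 0 0 0;0 0 -6.9 0 0 0 0;0 0 -6.9 0 0 0 0"

```text
time_s: 14.02
position: [0.5395, -0.1116, 0.1929]
tool_rot: [[0.056, 0.998, -0.0], [0.998, -0.056, 0.0], [0.0, -0.0, -1.0]]
ft_force: [-0.2, 0.0, 0.6]
grip_width: 0.0855
gripper_force: 0.0
```

jog_arm:
  plan: "0 0 -6.9 0 0 0 0;0 0 -6.9 0 0 0 0;0 0 -6.9 0 0 0 0;0 0 -6.9 0 0 0 0;0 0 -6.9 0 0 0 0;0 0 -6.9 0 0 0 0;0 0 -6.9 0 0 0 0;0 0 -6.9 0 0 0 0;0 0 -6.9 0 0 0 0;0 0 -6.9 0 0 0 0"

```text
time_s: 14.85
position: [0.5395, -0.1116, 0.1929]
tool_rot: [[-0.912, 0.41, -0.0], [0.41, 0.912, 0.0], [0.0, 0.0, -1.0]]
ft_force: [-1.0, 0.8, 0.6]
grip_width: 0.0855
gripper_force: 0.0
```

jog_arm:
  plan: "0 0 -6.9 0 0 0 0;0 0 -6.9 0 0 0 0;0 0 -6.9 0 0 0 0;0 0 -6.9 0 0 0 0;0 0 -6.9 0 0 0 0;0 0 0 -1.3 -3.2 0 0;0 0 0 -1.4 -3.2 0 0;0 0 0 -1.4 -3.1 0 0;0 0 0 0 0 0 0;0 0 0 0 0 0 0"

```text
time_s: 15.68
position: [0.5964, -0.1993, 0.1918]
tool_rot: [[-0.985, -0.171, -0.001], [-0.171, 0.985, 0.001], [0.001, 0.001, -1.0]]
ft_force: [0.1, 1.1, -0.3]
grip_width: 0.0854
gripper_force: 0.0
```

jog_arm:
  plan: "0 0 0 0 0 0 0;0 0 0 0 0 0 0"

```text
time_s: 15.85
position: [0.5957, -0.1974, 0.1933]
tool_rot: [[-0.985, -0.173, -0.0], [-0.173, 0.985, 0.0], [0.0, 0.0, -1.0]]
ft_force: [0.3, -0.9, 0.4]
grip_width: 0.0855
gripper_force: 0.0
```

```bash
python3 s.py
```

```text
[ 0.5957 -0.1974  0.1933] [[-0.985, -0.173, -0.0], [-0.173, 0.985, 0.0], [0.0, 0.0, -1.0]] [ -29.1274   29.9338   61.3074    0.0099   88.7717 -129.0888]
flange 1208 ((0.5966179370880127, -0.09450676292181015), 0.020280390977859497) [0.0069 0.0108] 0.13503299206904576
top 1505 ((0.5964702367782593, -0.09459830820560455), 0.013684188947081566) [0.0189 0.0291] 0.157155020507084
head 1337 [ 0.5747 -0.2066  0.1424] [ 0.6184 -0.1912  0.162 ]
0.16110237725902285 1022 [ 0.5956 -0.1989  0.1596] ((0.5961316227912903, -0.1985681653022766), (0.04204964265227318, 0.008998444303870201), 9.690542221069336)
[(0.57, [318.5, 251.5])]
```

jog_arm:
  plan: "0 0 0 0 -0.1 2 0;0 0 0 0 0 2 0;0 0 0 0 0 2 0;0 0 0 0 0 1.5 0;0 0 0 0 0 1.2 0;0 0 0 0 0 0 0;0 0 0 0 0 0 0;0 0 0 0 0 0 255;0 0 0 0 0 0 255;0 0 0 0 0 0 255"
  grip_force: 60

```text
time_s: 16.78
position: [0.5964, -0.1994, 0.1071]
tool_rot: [[-0.985, -0.172, 0.001], [-0.172, 0.985, -0.001], [-0.001, -0.001, -1.0]]
ft_force: [0.7, 0.1, 0.7]
grip_width: 0.0517
gripper_force: 0.0
```

jog_arm:
  plan: "0 0 0 0 0 0 255;0 0 0 0 0 0 255;0 0 0 0 0 0 255;0 0 0 0 0 0 255;0 0 0 0 0 0 255;0 0 0 0 0 0 255"

```text
time_s: 17.28
position: [0.5959, -0.1981, 0.1065]
tool_rot: [[-0.985, -0.173, -0.0], [-0.173, 0.985, 0.002], [0.0, 0.002, -1.0]]
ft_force: [-2.4, 4.7, 3.3]
grip_width: 0.0086
gripper_force: 60.9
```

jog_arm:
  plan: "0 0 6 0 0 0.007 255;0 0 6 0 0 0.007 255;0 0 6 0 0 0.007 255;0 0 6 0 0 0.007 255;0 0 6 0 0 0.007 255;0 0 6 0 0 0.007 255;0 0 6 0 0 0.007 255;0 0 6 0 0 0.007 255;0 0 6 0 0 0.007 255;0 0 6 0 0 0.007 255"

```text
time_s: 18.12
position: [0.5957, -0.1982, 0.1058]
tool_rot: [[-0.638, 0.77, -0.001], [0.77, 0.638, 0.002], [0.002, 0.0, -1.0]]
ft_force: [-2.5, 5.3, 4.6]
grip_width: 0.0088
gripper_force: 61.1
```

jog_arm:
  plan: "0 0 6 0 0 0.007 255;0 0 6 0 0 0.007 255;0 0 6 0 0 0.007 255;0 0 6 0 0 0.007 255;0 0 6 0 0 0.007 255;0 0 0 0 0 0 255;0 0 0 0 0 0 255"

```text
time_s: 18.7
position: [0.5956, -0.1981, 0.1054]
tool_rot: [[-0.172, 0.985, -0.001], [0.985, 0.172, 0.002], [0.002, -0.001, -1.0]]
ft_force: [-2.1, 5.1, 3.4]
grip_width: 0.0084
gripper_force: 61.1
```

Run:
```python
from h import *
s=env.observe(); R=s['tool_rot']; print(s['time_s'],s['position'],s['ft_force'],s['wrist_torque'],s['q'],s['grip_width'],np.degrees(np.arctan2(R[1,0],R[0,0])),R[:,2])
```

```text
18.7 [ 0.59556586 -0.19812749  0.105441  ] [-2.09758983  5.09051279  3.44589199] [ 0.90398325  0.49824881 -0.03825284] [-2.92223934e+01  3.37667861e+01  6.92658907e+01  6.92554228e-02
  7.70791686e+01 -3.91385012e+01] 0.00836108942044939 99.90050873743202 [-0.00112833  0.00198111 -0.9999974 ]
```

jog_arm:
  plan: "0 0 3 0 0 0.003 255;0 0 3 0 0 0.003 255;0 0 3 0 0 0.003 255;0 0 2 0 0 0 255;0 0 2 0 0 0 255;0 0 0 0 0 0 255;0 0 0 0 0 0 255"

```text
time_s: 19.28
position: [0.5956, -0.198, 0.1053]
tool_rot: [[0.052, 0.999, -0.001], [0.999, -0.052, 0.002], [0.002, -0.001, -1.0]]
ft_force: [-2.3, 5.4, 5.4]
grip_width: 0.0087
gripper_force: 62.4
```

```bash
cat > t.py <<'E'
from h import *
s=env.observe(); R=s['tool_rot']; print(s['time_s'],s['position'],s['ft_force'],s['wrist_torque'],s['q'],s['joint_efforts'],s['grip_width'],np.degrees(np.arctan2(R[1,0],R[0,0])),s['gripper_force'])
E
python3 t.py
```

```text
19.2833 [ 0.59555282 -0.19804928  0.1053322 ] [-2.34227153  5.36109539  5.38364972] [0.89665546 0.55544549 0.78677994] [-2.92085725e+01  3.37734096e+01  6.92726258e+01  5.17622251e-02
  7.70718770e+01 -2.62408598e+01] [ -3.21410224 -51.52690172 -22.63326287  -0.54834187  -1.36019938
   0.87124307] 0.008714486103796834 87.0205837858454 62.402533292770386
```

jog_arm:
  plan: "0 0 1.5 0 0 0 255;0 0 0 0 0 0 255;0 0 0 0 0 0 255"

```text
time_s: 19.53
position: [0.5956, -0.198, 0.1054]
tool_rot: [[0.078, 0.997, -0.001], [0.997, -0.078, 0.002], [0.002, -0.001, -1.0]]
ft_force: [-2.9, 4.7, 4.4]
grip_width: 0.0084
gripper_force: 66.2
```

```bash
python3 t.py
```

```text
19.5333 [ 0.59558924 -0.19804395  0.1053742 ] [-2.91440332  4.69652007  4.36660837] [0.90441458 0.57602865 1.07928626] [-2.92042051e+01  3.37706779e+01  6.92703436e+01  4.68111774e-02
  7.70682975e+01 -2.47687803e+01] [ -3.46327141 -51.5203321  -22.59931862  -0.50217077  -1.34315439
   1.13537829] 0.00835053107302446 85.55399483803055 66.16688390879688
```

jog_arm:
  plan: "0 0 -3 0 0 0 255;0 0 -6 0 0 -0.007 255;0 0 -6 0 0 -0.007 255;0 0 -6 0 0 -0.007 255;0 0 -6 0 0 -0.007 255;0 0 -6 0 0 -0.007 255;0 0 -6 0 0 -0.007 255;0 0 -6 0 0 -0.007 255;0 0 -6 0 0 -0.007 255;0 0 -6 0 0 -0.007 255"

```text
time_s: 20.37
position: [0.5957, -0.1982, 0.1059]
tool_rot: [[-0.796, 0.606, -0.001], [0.606, 0.796, 0.002], [0.002, 0.001, -1.0]]
ft_force: [-2.4, 4.5, 3.7]
grip_width: 0.0083
gripper_force: 61.0
```

jog_arm:
  plan: "0 0 -6 0 0 -0.007 255;0 0 -6 0 0 -0.007 255;0 0 -6 0 0 -0.007 255;0 0 -6 0 0 -0.007 255;0 0 -6 0 0 -0.007 255;0 0 -4.5 0 0 -0.007 255;0 0 0 0 0 0 255;0 0 0 0 0 0 255;0 0 0 0 0 0 255;0 0 0 0 0 0 255"

```text
time_s: 21.2
position: [0.5958, -0.1982, 0.1063]
tool_rot: [[-0.999, 0.053, -0.001], [0.053, 0.999, 0.002], [0.001, 0.002, -1.0]]
ft_force: [-1.9, 5.5, 2.9]
grip_width: 0.0082
gripper_force: 61.0
```

```bash
python3 t.py; python3 s.py
python3 - <<'E'
from h import *
im=imaging.get_image('side'); a=im['pixels'][200:270,360:460,::-1]; b=imaging.get_image('wrist')['pixels'][...,::-1]
cv2.imwrite('pics/d.png',np.hstack([cv2.resize(a,(430,300)),cv2.resize(b[120:400,150:490],(364,300))]))
E
```

```text
21.2 [ 0.59583591 -0.19815654  0.10634913] [-1.94284153  5.5380399   2.94946309] [0.75747848 0.27188655 0.00953952] [-2.92157362e+01  3.37270618e+01  6.91795117e+01  7.62444463e-02
  7.71701134e+01 -1.16178982e+02] [-2.78316736e+00 -5.20065129e+01 -2.24537784e+01 -8.08454957e-01
 -9.91195254e-01  4.60957177e-02] 0.008214887149497105 176.94629694975183 60.9690123796463
[ 0.5958 -0.1982  0.1063] [[-0.999, 0.053, -0.001], [0.053, 0.999, 0.002], [0.001, 0.002, -1.0]] [ -29.2157   33.7271   69.1795    0.0762   77.1701 -116.179 ]
flange 3069 ((0.5961421728134155, -0.0947486013174057), 0.02024959772825241) [0.0089 0.0154] 0.13499178259728956
top 3727 ((0.5961604118347168, -0.09529158473014832), 0.013825101777911186) [0.0263 0.0507] 0.15711481047138037
head 6892 [ 0.574  -0.2168  0.142 ] [ 0.6182 -0.1808  0.18  ]
0.17862347539661008 1069 [ 0.5934 -0.1991  0.1778] ((0.5962896347045898, -0.19907698035240173), (0.030759988352656364, 0.02359219826757908), 86.90733337402344)
[(0.8, [318.5, 315.5])]
```

View pics/d.png

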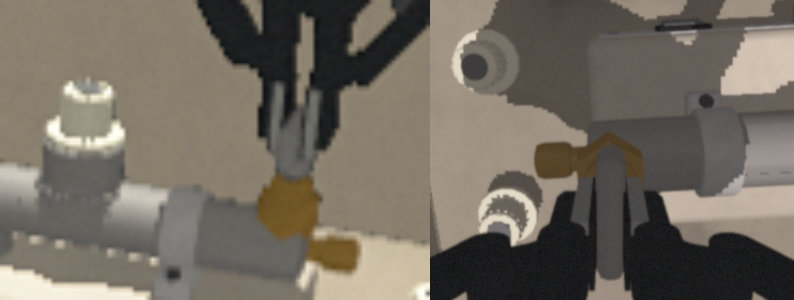

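The left half shows the plug seated at about (87,115) and the fingers gripping the screw head at (293,140). The right half shows the head lying along the pads at (610,200). Extra turning raised the wrist torque from 0 to 1.08 N m at the stop, so the screw seated, and it now stands about 87° open.

```bash
python3 -c "
from rig import job
print(job.close_job())"
```

```text
the job is handed in; nothing more can be done
None
```

The job is handed in, with no verdict returned: the plug is fully home and released, and the bleed screw was seated, backed off to about 1.52 rad, and is still held with a 60 N grip.

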